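Slip the fittings on the pipe, then open the solvent tin

TASK

Get the drain pipe ready for cementing: slide the cover rosette down over the upright pipe until it sits on the wall flange, then the union nut until it sits on the rosette, both the way up they lie now, because neither can go on once the elbow is glued. Only then open the solvent tin: press its safety cap down, twist it anticlockwise until it is free and lift it straight off, leaving the tin standing where it is. Finish still holding the cap in the gripper, about 5 to 10 cm above the open neck, and leave the other things on the bench alone.

Things in the scene. Friction and masses are not known exactly. Their poses are not given: they have to be found in the camera images.
- pipe_board: Plywood mounting board, 110 x 110 x 18 mm, fixed to the bench, with a white round wall flange (60 mm across, 8 mm high) and an upright white PVC pipe stub in its middle. The pipe is 21.3 mm across, stands on the board's centre and ends 84 mm above the bench, its top edge chamfered. Origin: centre of the board's underside, z up along the pipe.
- pipe_seat (a point): Point on the pipe's axis at the top face of the wall flange, 26 mm above the bench: the rosette's underside rests here.
- pipe_top (a point): Point on the pipe's axis at the pipe's upper end, 84 mm above the bench (58 mm above pipe_seat).
- rosette: Cover rosette, white plastic, loose: flat rim 58 mm across and 5 mm thick with a narrower collar standing on it, 36 mm across and reaching 22 mm above the underside (a low fillet joins them); straight bore 24.5 mm right through. It lies collar up; take it by the collar. Origin: centre of the underside, z up along the bore. 35 g.
- union_nut: Union nut, white plastic, loose: ribbed ring 45 mm across and 20 mm high; its lower 6 mm is a lip with a 24.5 mm bore, above that it is open 34 mm wide and threaded. It lies lip down. Origin: centre of the underside, z up along the bore. 40 g.
- tin: Oblong metal solvent tin, loose, full, about 0.55 kg, standing upright: 59 x 95 mm in plan (95 mm along its y axis), flat top at 103 mm, then a cone narrowing to 29 mm across at 121 mm, and the neck under the cap. Origin: centre of the underside, z up through neck and cap.
- neck_rim (a point): Centre of the tin's neck rim, 142.5 mm above its underside. Two lugs inside the cap are held in notches of the neck by a spring liner: unpressed, the cap turns only a few degrees, then takes the tin round with it; clockwise is always blocked. The spring pushes back with about 5 N at first, 10 N at 4.5 mm, 12 N at 6 mm.
- cap: Black ribbed safety cap on the tin, 43 mm across, 24.5 mm high, 40 g. Origin: centre of its lower edge, 12.5 mm below neck_rim when shut; z up. Press it straight down 4 to 6 mm (some 3 mm clears the notches, 6.5 mm is the hard end), keep it down and turn it anticlockwise seen from above by about 80 degrees (60 to 120 frees it); then it lifts straight off.
- pvc_elbow: Bystander: white PVC elbow fitting, 58 x 58 x 33 mm, lying on the bench. Origin: centre of the underside.
- screw_box: Bystander: small carton of screws, 52 x 90 x 32 mm. Origin: centre of the underside.
- tape_measure: Bystander: yellow tape measure on its side, 65 x 68 x 35 mm. Origin: centre of the underside.

How it is judged:
On the way, in this order (a step that is already met when the one before it is completed fails the run):
1. the rosette sits fully home on the wall flange, level round the pipe, before the nut (horizontal distance between rosette and pipe_seat below 0.004 m and z of rosette in the frame of pipe_seat below 0.003 m and angle between rosette's own z axis and vertical below 0.06 rad), for 0.2 s.
2. the union nut sits fully home on the rosette (all of step 1 and horizontal distance between union_nut and pipe_seat below 0.004 m and z of union_nut in the frame of pipe_seat between 0.018 and 0.0255 m and angle between union_nut's own z axis and vertical below 0.06 rad), for 0.2 s.
3. the safety cap is pressed down on the neck by at least 3 mm (all of step 2 and z of cap in the frame of neck_rim below -0.0155 m and horizontal distance between cap and neck_rim below 0.004 m), for 0.1 s.
At the end, for the whole second after the job is handed in: Rosette home on the flange and nut home on it (3 mm), level round the pipe; cap still in the gripper, its lower edge 25 to 150 mm above the neck rim and within 40 mm of its axis, not touching the tin; tin upright on the bench within 50 mm of its start (all of step 2 and z of cap in the frame of neck_rim between 0.025 and 0.15 m and horizontal distance between cap and neck_rim below 0.04 m and contact force between the fingers and cap above 2 N and contact force between cap and tin below 0.2 N and linear speed of cap below 0.03 m/s and angle between tin's own z axis and vertical below 0.05 rad and height (world z) of tin below 0.004 m and distance of tin from where it was at the start of the episode below 0.05 m); the arm keeps its last pose, push and grip.
It fails at once if the tin is opened before both fittings are home on the pipe (z of cap in the frame of neck_rim above 0.01 m and not (horizontal distance between each of rosette, union_nut and pipe_seat below 0.004 m and z of rosette in the frame of pipe_seat below 0.003 m and angle between each of rosette, union_nut's own z axis and vertical below 0.06 rad and z of union_nut in the frame of pipe_seat between 0.018 and 0.0255 m)).
It fails at once if the tin is tipped (angle between tin's own z axis and vertical above 0.3 rad).
It fails at once if the tin is lifted off the bench (height (world z) of tin above 0.02 m).
It fails at once if another thing on the bench is shifted by more than 3 cm (distance of any of pvc_elbow, screw_box, tape_measure from where it was at the start of the episode above 0.03 m).
It also fails if it takes over 72 s, if anything falls off the work surface, if the arm or the gripper's body presses on something with over 40 N, if the wrist force passes 120 N, or if a joint passes its speed limit or range.

ROBOT

A 6-joint arm with a two-finger parallel gripper is mounted at the origin on a cart in front of the work surface, level with it; the furniture and walls round the work are solid. World frame = base frame: x ahead of the robot, y to its left, z up, the work surface at z = 0. Lengths are in m, angles in rad, forces in N, time in s.
With the tool pointing down it reaches from about 0.425 to 0.95 m from the base axis. Payload 3.5 kg.
Tool frame: the origin (TCP) lies midway between the tips of the shut fingers; the grasp point (between the pads) lies 19 mm behind it (ctrl.hold_point_z is the distance from the TCP to the grasp point, in m); z points along the fingers, y is the line along which they close (so a half turn about z gives the same grasp; the last joint's range is limited). The gripper opens to 85 mm and grips with 20 to 120 N. Pads are 22 mm wide; open, the fingers measure 114 mm over their backs; the gripper's body (76 mm by 85 mm) begins 54 mm behind the grasp point. The pads swing forward as they close: fully open they stand 13 mm farther back than shut.
Start: joints at [-1.295, 0.286, 1.577, -0, 1.279, -0.15], TCP at [0.279, -0.615, 0.231] pointing down, gripper open.
Joint ranges: [-2.77, 2.77], [-0.9, 2.22], [0.21, 2.48], [-1.53, 4.67], [0.24, 2.81], [-2.84, 2.84]. Speed limits (rad/s): [2.79, 2.79, 3.14, 3.14, 3.14, 3.14].

INTERFACE

Orientations are given as a unit quaternion [x, y, z, w].
In Python, from plant import readout, cams, sign_off, ctrl gives the robot as it stands. The module is installed in compiled form; this text tells all that it offers.
- The arm moves only by the tool step_arm, never from a script. Its argument "increments" is a list of rows, each a list of 2 entries, a list of its own where there are three numbers: the shift along the world's x, y, z in mm, then the turn, a rotation vector about the world's x, y, z in rad. In form: [[[x, y, z], [rx, ry, rz]], ...]. A call has 1 to 8 rows; each row shifts and turns the commanded pose from where the row before left it; what a row does not reach is not made up. A row lasts 1/12 s, in which the tool goes at most 41.7 mm and 7.16 degrees, less where a joint would pass 70% of its speed; a pose out of reach is approached as far as the arm can. A call is refused whole if a number of a shift passes 41.7 or a number of a turn 0.125, either way. A call with a gripper value outside its range is refused whole. "fingers" is the opening, from -1 (shut) to 1 (fully open), set as the call begins (left out, the last holds). The fingers move at their own pace and stop on an object; "grip_force" is the grip in N (left out, the last holds). Time passes only in rows, so rows that do not move let the fingers close. It gives the time, the measured TCP pose, the force, the opening and the grip force at its end, in the units of the state.
- readout.get_state(): the state, without advancing time (a new reading comes with each control period).
- cams.read_camera(name): name is "scene" or "top" or "wrist"; returns the picture (420x560x3 uint8, red, green, blue); there is no depth.
- cams.get_calibration(name): a dict with "fx", "fy", "cx", "cy" (pixels), "eye" and "rotation" of the camera in the world; the wrist camera has in their place "T_tool_cam" (4x4, takes a point from camera to tool coordinates, whose origin is the TCP and whose axes are the flange's). Camera axes: x right, y up, looking along -z (the intrinsics and any distortion apply to the point x, -y, -z); pixel columns grow to the right and rows downward; lengths in m; the calibration is good to about 2 mm. A picture is of the moment at which its call begins: read the wrist's pose just before it. get_calibration takes no time and is no camera call.
- sign_off(): hands the job in; it is judged then, once.
The state is a dict: "time": time; "qpos": joint angles; "dq": joint speeds; "joint_efforts": joint torques, N m; "eef_pos": TCP position; "tcp_rot": TCP orientation; "contact_force": force on the tool from outside, world axes, zero at the start; "wrist_torque": the same for the moment, N m; "opening": opening from 0.0 (shut) to 1.0 (fully open); "finger_force": force on a finger pad.
Only numpy, scipy, OpenCV 4.12 (cv2) and the standard library are available. Lean on these libraries where they do the work, as an engineer would, in place of code of your own. Each camera call takes 0.05 s, during which the arm holds its last target. There are 200 camera calls.

## Working session

There is one attempt and no reset: what is moved stays moved. The work goes in short steps, Python scripts to look and compute and a tool call to move; the robot and the scene stay as the last step left them, time stands still between calls to the robot, and variables do not carry over. Pictures are saved under pics/ and viewed, at most 10 in all, crops included, and the job is handed in when it is done.

Besides the shell and the picture viewer there is one more tool, called after ">>>" as a command line: name --argument value ..., lists and objects as JSON in quotes. step_arm: Moves the arm, as the interface text tells. Its arguments: {"type":"object","properties":{"increments":{"type":"array","items":{"type":"array"}},"fingers":{"type":"number"},"grip_force":{"type":"number"}},"required":["increments"]}

```bash
mkdir -p pics; python3 - <<'E'
from plant import readout, cams, ctrl
import cv2,numpy as np
np.set_printoptions(precision=4,suppress=True)
s=readout.get_state();print(s,ctrl.hold_point_z)
for n in("scene","top","wrist"):
    im=cams.read_camera(n);cv2.imwrite(f"pics/{n}0.png",im[:,:,::-1]);print(n,cams.get_calibration(n))
E
```

```text
{'time': 0.0, 'qpos': array([-1.295 ,  0.2871,  1.5782, -0.    ,  1.2786, -0.15  ]), 'dq': array([ 0.0008,  0.0011, -0.0004,  0.0002,  0.0007, -0.0001]), 'joint_efforts': array([ -0.0003, -40.598 , -29.2626,  -0.0001,   0.0059,   0.    ]), 'eef_pos': array([ 0.2786, -0.6141,  0.23  ]), 'tcp_rot': array([ 0.9774,  0.2113, -0.0001, -0.0011]), 'contact_force': array([ 0.0201,  0.0296, -0.1827]), 'wrist_torque': array([ 0.0207,  0.    , -0.0035]), 'finger_force': 0.0, 'opening': 0.9997389583261956} 0.0187
scene {'fx': 458.0347137585888, 'fy': 458.0347137585888, 'cx': 288.682933370573, 'cy': 207.2995871166976, 'eye': array([0.1813, 0.573 , 0.7946]), 'rotation': array([-0.1137,  0.3733,  0.8863, -0.2493])}
top {'fx': 379.19815926643537, 'fy': 379.19815926643537, 'cx': 281.65994299953206, 'cy': 213.68018753254836, 'eye': array([0.5061, 0.0025, 1.0251]), 'rotation': array([-0.0178,  0.0171,  0.7096, -0.7042])}
wrist {'fx': 324.4843507953725, 'fy': 324.4843507953725, 'cx': 283.3837031934523, 'cy': 210.43918815064418, 'T_tool_cam': array([[-0.0003,  0.9629,  0.2698,  0.0681],
       [ 1.    ,  0.0003,  0.0003,  0.0002],
       [ 0.0002,  0.2698, -0.9629, -0.1435],
       [ 0.    ,  0.    ,  0.    ,  1.    ]])}
```

View pics/scene0.png

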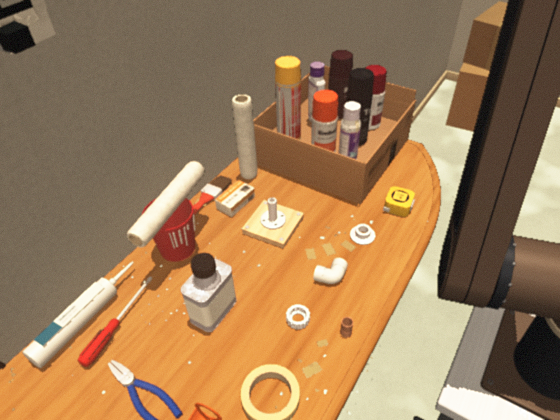

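View pics/top0.png

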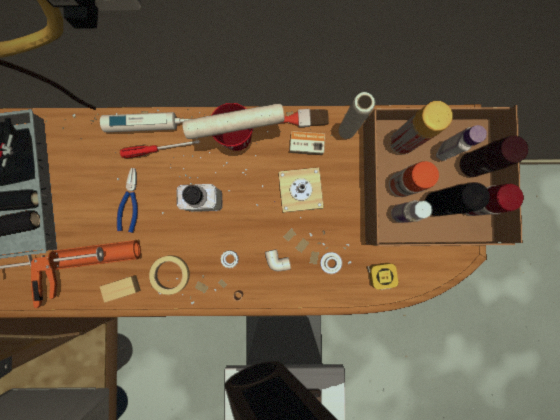

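Scene view shows the rosette at (362,234), nut at (297,317), pipe top at (271,200) and cap at (204,266). In the top view they are at rosette (331,263), nut (230,259), pipe (301,187), cap (192,196), elbow (278,261).

```bash
cat > h.py <<'E'
from plant import readout, cams, ctrl
import cv2,numpy as np
from scipy.spatial.transform import Rotation as R
np.set_printoptions(precision=4,suppress=True)
def cam(n,s=None):
    c=cams.get_calibration(n)
    if n=="wrist":
        T=np.eye(4);T[:3,:3]=R.from_quat(s["tcp_rot"]).as_matrix();T[:3,3]=s["eef_pos"]
        M=T@c["T_tool_cam"];return c,M[:3,3],M[:3,:3]
    return c,np.array(c["eye"]),R.from_quat(c["rotation"]).as_matrix()
def ray(k,p):
    c,e,Rm=k
    d=Rm@np.array([(p[0]-c["cx"])/c["fx"],-(p[1]-c["cy"])/c["fy"],-1]);return e,d/np.linalg.norm(d)
def onz(k,p,z):
    e,d=ray(k,p);return e+d*(z-e[2])/d[2]
def proj(k,P):
    c,e,Rm=k;q=Rm.T@(np.array(P)-e);return np.array([c["cx"]-c["fx"]*q[0]/q[2],c["cy"]+c["fy"]*q[1]/q[2]])
def tri(*kp):
    A=0;b=0
    for k,p in kp:
        e,d=ray(k,p);Q=np.eye(3)-np.outer(d,d);A=A+Q;b=b+Q@e
    return np.linalg.solve(A,b)
E
python3 - <<'E'
from h import *
S=cam("scene");T=cam("top")
for n,a,b,z in(("ros",(362,232),(331,263),.02),("nut",(297,315),(230,259),.02),("pipe",(271,199),(301,187),.084),("cap",(204,260),(192,195),.154),("elbow",(330,272),(278,261),.02)):
    print(n,tri((S,a),(T,b)),onz(T,b,z),onz(S,a,z))
s=readout.get_state();print(R.from_quat(s["tcp_rot"]).as_matrix(), onz(cam("wrist",s),(280,210),0))
E
```

```text
ros [ 0.426  -0.1257  0.0128] [ 0.4245 -0.1259  0.02  ] [ 0.4256 -0.1179  0.02  ]
nut [0.4392 0.1429 0.0132] [0.437  0.1404 0.02  ] [0.4395 0.1482 0.02  ]
pipe [ 0.6204 -0.0439  0.0896] [ 0.6188 -0.0455  0.084 ] [ 0.6262 -0.0476  0.084 ]
cap [0.5951 0.2103 0.1552] [0.5938 0.2096 0.154 ] [0.5975 0.2103 0.154 ]
elbow [0.4333 0.0155 0.0138] [0.4308 0.0138 0.02  ] [0.4341 0.0217 0.02  ]
[[ 0.9107  0.413  -0.0005]
 [ 0.413  -0.9107  0.0018]
 [ 0.0003 -0.0019 -1.    ]] [ 0.2441 -0.6251  0.    ]
```

View pics/wrist0.png

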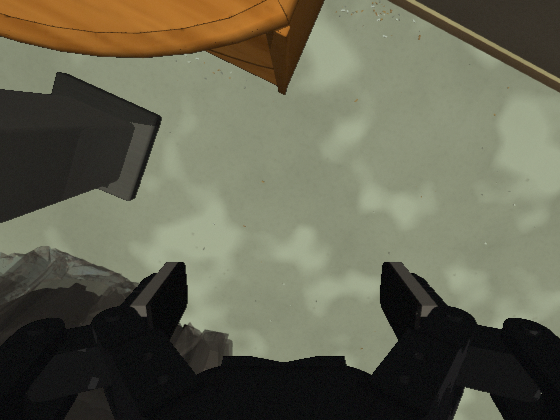

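The wrist picture shows only floor, the bench edge at the top and the fingers at (165,300) and (405,300). I'll move over the rosette with yaw 0.

>>> step_arm --increments '[[[10,36,3],[0,0,-0.03]],[[10,36,3],[0,0,-0.03]],[[10,36,3],[0,0,-0.03]],[[10,36,3],[0,0,-0.03]],[[10,36,3],[0,0,-0.03]],[[10,36,3],[0,0,-0.03]],[[10,36,0],[0,0,-0.03]],[[12,36,0],[0,0,-0.03]]]'

```text
time: 0.82
eef_pos: [0.3608, -0.3249, 0.2493]
tcp_rot: [0.996, 0.092, 0.0, 0.0]
contact_force: [1.1, 0.3, -1.0]
opening: 1.001
finger_force: 0.0
```

>>> step_arm --increments '[[[12,36,0],[0,0,-0.03]],[[12,36,0],[0,0,-0.03]],[[12,36,0],[0,0,-0.03]],[[12,36,0],[0,0,-0.03]],[[12,36,-5],[0,0,-0.03]],[[9,20,-5],[0,0,-0.037]],[[0,0,0],[0,0,0]],[[0,0,0],[0,0,0]]]'

```text
time: 1.48
eef_pos: [0.4297, -0.1256, 0.2388]
tcp_rot: [1.0, 0.001, -0.0, -0.0]
contact_force: [-0.3, -0.3, 0.8]
opening: 0.999
finger_force: 0.0
```

```bash
cat > snap.py <<'E'
import sys
from h import *
n,w=sys.argv[1],sys.argv[2]
s=readout.get_state();im=cams.read_camera(w)
cv2.imwrite(f"pics/{n}.png",im[:,:,::-1])
import pickle;pickle.dump(dict(tcp_rot=s["tcp_rot"],eef_pos=s["eef_pos"]),open(f"pics/{n}.pkl","wb"))
print(s["time"],s["eef_pos"],R.from_quat(s["tcp_rot"]).as_matrix(),s["qpos"])
E
python3 snap.py w1 wrist
```

```text
1.4833 [ 0.4297 -0.1256  0.2388] [[ 1.      0.0021 -0.001 ]
 [ 0.0021 -1.      0.0001]
 [-0.001  -0.0001 -1.    ]] [-0.5114 -0.2433  2.1017 -0.0004  1.2841  1.0574]
```

View pics/w1.png

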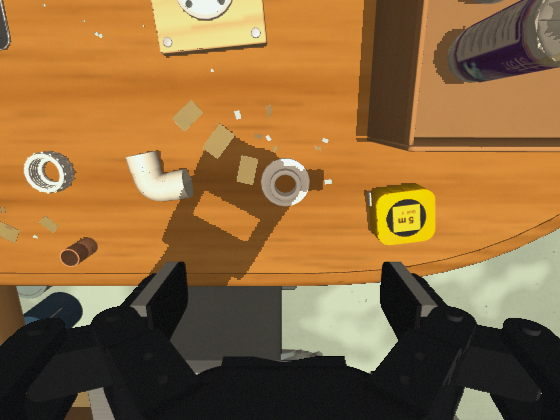

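Wrist picture shows the rosette's bore at (286,184), the nut at (48,172), elbow (160,178), and tape measure (405,213). I'll take a second view from farther out.

>>> step_arm --increments '[[[20,18,14],[0,0,0]],[[20,18,14],[0,0,0]],[[20,18,14],[0,0,0]],[[20,18,14],[0,0,0]],[[10,10,5],[0,0,0]],[[0,0,0],[0,0,0]],[[0,0,0],[0,0,0]]]'

```text
time: 2.12
eef_pos: [0.5199, -0.0458, 0.3003]
tcp_rot: [1.0, -0.001, -0.0, 0.0]
contact_force: [-0.3, -0.1, -0.4]
opening: 1.0
finger_force: 0.0
```

```bash
python3 snap.py w2 wrist
```

```text
2.1167 [ 0.5199 -0.0458  0.3003] [[ 1.     -0.0015 -0.0004]
 [-0.0015 -1.     -0.0006]
 [-0.0004  0.0006 -1.    ]] [-0.282  -0.1028  1.8689 -0.0007  1.3757  1.2904]
```

View pics/w2.png

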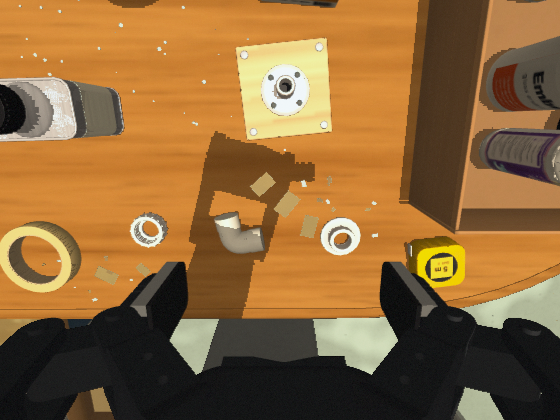

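The second view shows the pipe top at (285,87), flange centre (284,91), rosette (341,237), nut (149,230) and cap (5,110), cut off at the edge. Next I fit the silhouettes.

```bash
cat >> h.py <<'E'
import pickle
from scipy.optimize import least_squares
def load(n): return cv2.imread(f"pics/{n}.png"),cam("wrist",pickle.load(open(f"pics/{n}.pkl","rb")))
def blob(im,p,r=45,sat=70,vmin=50):
    hsv=cv2.cvtColor(im,cv2.COLOR_BGR2HSV)
    m=((hsv[...,1]<sat)&(hsv[...,2]>vmin)).astype(np.uint8)
    w=np.zeros_like(m);cv2.circle(w,(int(p[0]),int(p[1])),r,1,-1);m&=w
    cs,_=cv2.findContours(m,cv2.RETR_EXTERNAL,cv2.CHAIN_APPROX_NONE)
    c=max(cs,key=cv2.contourArea);return cv2.convexHull(c)
def cent(h):
    M=cv2.moments(h.astype(np.float32));return np.array([M["m10"],M["m01"]])/M["m00"]
A=np.linspace(0,2*np.pi,60)
def hull(k,P,circ):
    pts=np.array([proj(k,[P[0]+r*np.cos(a),P[1]+r*np.sin(a),P[2]+z]) for r,z in circ for a in A],np.float32)
    return cv2.convexHull(pts)
def fit(obs,circ,x0,fixz=None):
    f=lambda q:np.concatenate([cent(hull(k,q if fixz is None else [*q,fixz],circ))-c for k,c in obs])
    s=least_squares(f,x0 if fixz is None else x0[:2],diff_step=1e-4);return s.x,s.fun
E
python3 - <<'E'
from h import *
i1,k1=load("w1");i2,k2=load("w2")
def do(n,circ,l,x0,r=(36,32)):
    obs=[];
    for (im,k,p),rr in zip(l,r):
        h=blob(im,p,rr);obs.append((k,cent(h)));print(n,cent(h),cv2.boundingRect(h),"area",cv2.contourArea(h),cv2.contourArea(hull(k,x0,circ)),cv2.boundingRect(hull(k,x0,circ)))
    if len(obs)>1: print(n,"free",fit(obs,circ,x0))
    print(n,"fix",fit(obs,circ,x0,x0[2]))
do("ros",[(.029,0),(.029,.005),(.018,.022)],[(i1,k1,(286,184)),(i2,k2,(341,237))],[.426,-.126,0])
do("nut",[(.0225,0),(.0225,.02)],[(i1,k1,(48,172)),(i2,k2,(149,230))],[.438,.142,0])
do("flange",[(.03,.018),(.03,.026)],[(i2,k2,(285,90))],[.62,-.045,0])
E
```

```text
ros [284.9921 181.6876] (261, 158, 49, 48) area 1761.5 1888.7947238704655 (259, 157, 50, 50)
ros [339.9928 235.8347] (320, 218, 41, 37) area 1140.5 1244.5066936009098 (318, 216, 42, 40)
ros free (array([ 0.4264, -0.1276,  0.0014]), array([-0.0914,  0.1005,  0.1131, -0.1232]))
ros fix (array([ 0.4261, -0.1277]), array([-0.0098,  0.1771,  0.011 , -0.2253]))
nut [ 48.4984 171.5832] (24, 151, 50, 43) area 1610.5 1683.5648460927769 (24, 152, 53, 42)
nut [148.3735 229.6931] (130, 213, 38, 35) area 941.0 992.1213273174362 (131, 212, 38, 36)
nut free (array([0.4392, 0.1434, 0.0011]), array([-0.0603,  0.0935,  0.0729, -0.1148]))
nut fix (array([0.439 , 0.1441]), array([ 0.065 ,  0.157 , -0.0799, -0.2087]))
flange [284.8662  89.3115] (261, 64, 49, 52) area 1949.0 2036.6933279894292 (257, 65, 51, 53)
flange fix (array([ 0.6226, -0.0481]), array([-0.,  0.]))
```

>>> step_arm --increments '[[[-15,-14,-20],[0,0,0]],[[-20,-18,-30],[0,0,0]],[[-20,-18,-32],[0,0,0]],[[-20,-18,-32],[0,0,0]],[[-15,-12,-32],[0,0,0]],[[-4,-2,-32],[0,0,0]],[[0,0,-12],[0,0,0]],[[0,0,0],[0,0,0]]]'

```text
time: 2.83
eef_pos: [0.4213, -0.1261, 0.1059]
tcp_rot: [1.0, -0.002, -0.004, -0.002]
contact_force: [0.1, 0.3, -0.2]
opening: 0.998
finger_force: 0.0
```

```bash
python3 snap.py w3 wrist;python3 - <<'E'
from h import *
i,k=load("w3");c=[(.029,0),(.029,.005),(.018,.022)]
p=proj(k,[.4262,-.1277,.005]);h=blob(i,p,70);print(p,cent(h),cv2.boundingRect(h),cv2.boundingRect(hull(k,[.4262,-.1277,0],c)));print(fit([(k,cent(h))],c,[.426,-.128,0],0))
E
```

```text
2.8333 [ 0.4213 -0.1261  0.1059] [[ 1.     -0.0045 -0.0087]
 [-0.0045 -1.      0.0046]
 [-0.0087 -0.0045 -1.    ]] [-0.5221 -0.0912  2.2319 -0.0005  1.0106  1.0534]
[285.6784 202.9651] [285.5588 201.4029] (249, 166, 74, 72) (248, 164, 75, 74)
(array([ 0.4262, -0.1276]), array([0., 0.]))
```

View pics/w3.png

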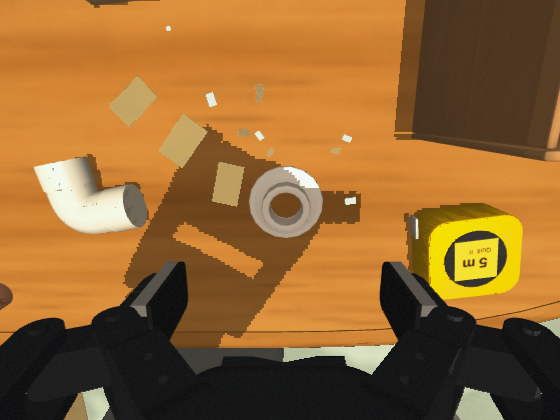

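The rosette lies at (286,202) between the fingers. The fit agrees with the earlier ones at (0.4262, -0.1277).

>>> step_arm --increments '[[[2,-1,-10],[-0.005,-0.009,0]],[[2,-1,-20],[0,0,0]],[[1,0,-20],[0,0,0]],[[0,0,-15],[0,0,0]],[[0,0,-10],[0,0,0]],[[0,0,0],[0,0,0]],[[0,0,0],[0,0,0]]]'

```text
time: 3.47
eef_pos: [0.4315, -0.1291, 0.0363]
tcp_rot: [1.0, -0.001, 0.005, 0.003]
contact_force: [0.1, -0.1, 0.3]
opening: 1.005
finger_force: 0.0
```

```bash
cat > st.py <<'E'
from h import *
s=readout.get_state();print(s["time"],s["eef_pos"],R.from_quat(s["tcp_rot"]).as_matrix()[:,2],R.from_quat(s["tcp_rot"]).as_matrix()[:2,0],s["qpos"],s["contact_force"],s["opening"],s["finger_force"])
E
python3 st.py
```

```text
3.4667 [ 0.4315 -0.1291  0.0363] [ 0.0097 -0.0055 -0.9999] [ 1.     -0.0013] [-0.5166  0.0524  2.2483  0.      0.8297  1.0555] [ 0.0767 -0.087   0.2552] 1.0045675093151036 0.0
```

>>> step_arm --increments '[[[-3,1,0],[0.005,0.009,0]],[[-2,0.4,-8],[0,0,0]],[[0,0,-10],[0,0,0]],[[0,0,-8],[0,0,0]],[[0,0,-6],[0,0,0]],[[0,0,0],[0,0,0]],[[0,0,0],[0,0,0]],[[0,0,0],[0,0,0]]]'

```text
time: 4.13
eef_pos: [0.4261, -0.1272, 0.0035]
tcp_rot: [1.0, -0.001, -0.0, -0.0]
contact_force: [0.6, -0.5, 0.7]
opening: 1.001
finger_force: 0.0
```

```bash
python3 st.py
```

```text
4.1333 [ 0.4261 -0.1272  0.0035] [-0.0001  0.0001 -1.    ] [ 1.     -0.0011] [-0.5191  0.117   2.2602 -0.      0.7645  1.0529] [ 0.6408 -0.5329  0.6905] 1.001471716375924 0.0
```

>>> step_arm --increments '[[[0,0,2],[0,0,0]],[[0,0,0],[0,0,0]],[[0,0,0],[0,0,0]],[[0,0,0],[0,0,0]],[[0,0,0],[0,0,0]],[[0,0,0],[0,0,0]],[[0,0,0],[0,0,0]],[[0,0,0],[0,0,0]]]' --fingers -1 --grip_force 30

```text
time: 4.8
eef_pos: [0.4263, -0.1273, 0.0061]
tcp_rot: [1.0, -0.001, 0.0, 0.0]
contact_force: [-1.8, 1.0, 4.8]
opening: 0.424
finger_force: 29.9
```

>>> step_arm --increments '[[[0,0,0],[0,0,0]],[[0,0,2],[0,0,0]],[[0,0,10],[0,0,0]],[[0,0,25],[0,0,0]],[[0,0,30],[0,0,0]],[[0,0,30],[0,0,0]],[[0,0,0],[0,0,0]],[[0,0,0],[0,0,0]]]'

```text
time: 5.47
eef_pos: [0.4274, -0.128, 0.105]
tcp_rot: [1.0, -0.001, 0.002, 0.001]
contact_force: [-0.4, 0.0, -1.4]
opening: 0.423
finger_force: 30.1
```

```bash
python3 st.py
```

```text
5.4667 [ 0.4274 -0.128   0.105 ] [ 0.0049 -0.0028 -1.    ] [ 1.     -0.0011] [-0.519  -0.0833  2.2266 -0.      0.9926  1.0529] [-0.4246  0.0245 -1.408 ] 0.42296906454653055 30.141691155731678
```

>>> step_arm --increments '[[[10,6,20],[0,0,0]],[[25,15,20],[0,0,0]],[[30,20,5],[0,0,0]],[[30,20,0],[0,0,0]],[[22,14,0],[0,0,0]],[[10,5,0],[0,0,0]],[[0,0,0],[0,0,0]],[[0,0,0],[0,0,0]]]'

```text
time: 6.13
eef_pos: [0.5517, -0.0471, 0.1458]
tcp_rot: [1.0, -0.0, -0.002, -0.0]
contact_force: [-0.4, -0.4, 0.2]
opening: 0.426
finger_force: 30.2
```

>>> step_arm --increments '[[[0,0,0],[0,0,0]],[[0,0,0],[0,0,0]]]'

```text
time: 6.3
eef_pos: [0.5516, -0.0478, 0.1468]
tcp_rot: [1.0, -0.001, -0.001, -0.0]
contact_force: [0.4, 0.9, -0.1]
opening: 0.425
finger_force: 30.2
```

```bash
python3 snap.py w4 wrist;python3 - <<'E'
from h import *
i,k=load("w4");c=[(.03,.018),(.03,.026)]
p=proj(k,[.6226,-.0481,.026]);print(p,proj(k,[.6226,-.0481,.084]))
h=blob(i,p,75);print(cent(h),cv2.boundingRect(h),cv2.boundingRect(hull(k,[.6226,-.0481,0],c)));print(fit([(k,cent(h))],c,[.6226,-.048,0],0))
E
```

```text
6.3 [ 0.5516 -0.0478  0.1468] [[ 1.     -0.0024 -0.0017]
 [-0.0024 -1.      0.0002]
 [-0.0017 -0.0002 -1.    ]] [-0.2696  0.1078  1.9469 -0.0003  1.0886  1.3037]
[283.2412 115.4785] [283.1657 114.5188]
[283.1678 114.0755] (246, 75, 76, 79) (244, 74, 78, 81)
(array([ 0.6227, -0.048 ]), array([-0., -0.]))
```

View pics/w4.png

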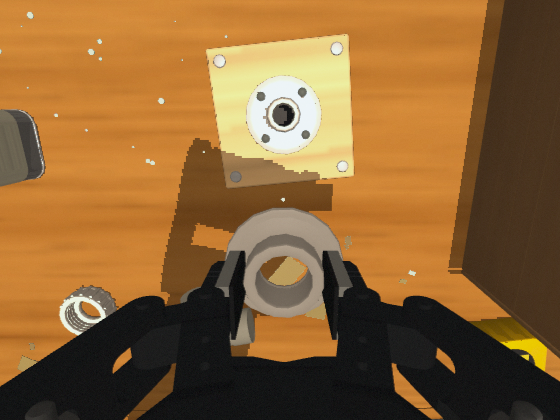

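Pipe top at (283,115), flange fit (0.6227, -0.0480). The held rosette is level between the pads at (283,280).

>>> step_arm --increments '[[[10,0,0],[0,0,0]],[[20,0,0],[0,0,0]],[[20,0,0],[0,0,0]],[[15,0,-5],[0,0,0]],[[5,0,-10],[0,0,0]],[[0,0,-10],[0,0,0]],[[0,0,0],[0,0,0]],[[0,0,0],[0,0,0]]]'

```text
time: 7.02
eef_pos: [0.6211, -0.047, 0.1205]
tcp_rot: [1.0, -0.001, -0.002, -0.0]
contact_force: [-0.4, -0.6, 0.5]
opening: 0.425
finger_force: 30.2
```

>>> step_arm --increments '[[[0,0,0],[0,0,0]],[[0,0,0],[0,0,0]],[[0,0,0],[0,0,0]],[[0,0,0],[0,0,0]]]'

```text
time: 7.35
eef_pos: [0.6231, -0.0472, 0.1232]
tcp_rot: [1.0, -0.001, 0.0, 0.0]
contact_force: [1.0, 0.1, -0.8]
opening: 0.426
finger_force: 30.2
```

```bash
python3 st.py
```

```text
7.35 [ 0.6231 -0.0472  0.1232] [ 0.001  -0.0002 -1.    ] [ 1.     -0.0012] [-0.2378  0.284   1.7878  0.      1.0688  1.3342] [ 0.9885  0.1361 -0.7933] 0.4256834195701952 30.18785934895277
```

>>> step_arm --increments '[[[-0.4,-0.7,-10],[0,0,0]],[[0,0,-10],[0,0,0]],[[0,0,-5],[0,0,0]],[[0,0,0],[0,0,0]],[[0,0,0],[0,0,0]],[[0,0,0],[0,0,0]]]'

```text
time: 7.85
eef_pos: [0.6226, -0.0479, 0.0974]
tcp_rot: [1.0, -0.001, -0.0, -0.0]
contact_force: [-0.1, -0.6, -0.5]
opening: 0.428
finger_force: 30.2
```

```bash
python3 st.py
```

```text
7.85 [ 0.6226 -0.0479  0.0974] [-0.0002  0.0001 -1.    ] [ 1.     -0.0012] [-0.2391  0.3159  1.8006  0.      1.0254  1.3329] [-0.0904 -0.5591 -0.5426] 0.4275542786957255 30.187642872333527
```

Underside at about 91 mm and centred, so I go down past the pipe top gently.

>>> step_arm --increments '[[[0,0,-3],[0,0,0]],[[0,0,-3],[0,0,0]],[[0,0,-3],[0,0,0]],[[0,0,-3],[0,0,0]],[[0,0,-3],[0,0,0]],[[0,0,-3],[0,0,0]]]'

```text
time: 8.35
eef_pos: [0.6225, -0.0479, 0.0791]
tcp_rot: [1.0, -0.001, -0.0, -0.0]
contact_force: [0.1, 0.8, -0.4]
opening: 0.422
finger_force: 30.2
```

>>> step_arm --increments '[[[0,0,-8],[0,0,0]],[[0,0,-10],[0,0,0]],[[0,0,-10],[0,0,0]],[[0,0,-8],[0,0,0]],[[0,0,-6],[0,0,0]],[[0,0,-2],[0,0,0]],[[0,0,0],[0,0,0]],[[0,0,0],[0,0,0]]]'

```text
time: 9.02
eef_pos: [0.6227, -0.0479, 0.0356]
tcp_rot: [1.0, -0.001, 0.0, -0.0]
contact_force: [-0.4, -0.1, -0.6]
opening: 0.423
finger_force: 30.2
```

>>> step_arm --increments '[[[0,0,-1],[0,0,0]],[[0,0,-1],[0,0,0]],[[0,0,-0.5],[0,0,0]],[[0,0,0],[0,0,0]]]'

```text
time: 9.35
eef_pos: [0.6227, -0.0479, 0.0332]
tcp_rot: [1.0, -0.001, 0.0, 0.0]
contact_force: [0.6, 0.6, -0.1]
opening: 0.425
finger_force: 30.2
```

>>> step_arm --increments '[[[0,0,-0.5],[0,0,0]],[[0,0,-0.5],[0,0,0]],[[0,0,-0.3],[0,0,0]],[[0,0,0],[0,0,0]]]'

```text
time: 9.68
eef_pos: [0.6227, -0.0479, 0.0322]
tcp_rot: [1.0, -0.001, -0.0, 0.0]
contact_force: [-1.2, 1.3, 2.7]
opening: 0.422
finger_force: 30.4
```

>>> step_arm --increments '[[[0,0,0],[0,0,0]],[[0,0,0],[0,0,0]],[[0,0,0],[0,0,0]],[[0,0,5],[0,0,0]],[[0,0,15],[0,0,0]],[[0,0,30],[0,0,0]],[[0,0,40],[0,0,0]],[[0,0,30],[0,0,0]]]' --fingers 1

```text
time: 10.35
eef_pos: [0.6229, -0.0479, 0.1543]
tcp_rot: [1.0, -0.001, 0.001, 0.0]
contact_force: [1.2, -0.7, 0.3]
opening: 0.996
finger_force: 0.0
```

>>> step_arm --increments '[[[-15,15,0],[0,0,0]],[[-25,26,0],[0,0,0]],[[-28,29,0],[0,0,0]],[[-28,29,0],[0,0,0]],[[-28,29,0],[0,0,0]],[[-28,29,-5],[0,0,0]],[[-20,22,-10],[0,0,0]],[[-10,12,-15],[0,0,0]]]'

```text
time: 11.02
eef_pos: [0.439, 0.1452, 0.1228]
tcp_rot: [1.0, 0.0, 0.001, -0.0]
contact_force: [0.2, 0.5, -1.0]
opening: 0.998
finger_force: 0.0
```

>>> step_arm --increments '[[[0,0,-10],[0,0,0]],[[0,0,0],[0,0,0]],[[0,0,0],[0,0,0]],[[0,0,0],[0,0,0]]]'

```text
time: 11.35
eef_pos: [0.442, 0.1425, 0.1126]
tcp_rot: [1.0, -0.001, 0.001, 0.0]
contact_force: [-0.5, -0.2, 0.4]
opening: 1.001
finger_force: 0.0
```

```bash
python3 snap.py w5 wrist;python3 - <<'E'
from h import *
i,k=load("w5");c=[(.0225,0),(.0225,.02)]
p=proj(k,[.4391,.1437,.01]);print(p)
h=blob(i,p,70);print(cent(h),cv2.boundingRect(h),cv2.boundingRect(hull(k,[.4391,.1437,0],c)));print(fit([(k,cent(h))],c,[.439,.1437,0],0))
E
```

```text
11.35 [0.442  0.1425 0.1126] [[ 1.     -0.0023  0.0017]
 [-0.0023 -1.     -0.0001]
 [ 0.0017  0.0001 -1.    ]] [ 0.0929 -0.049   2.1783 -0.0003  1.0106  1.6662]
[281.5368 213.2503]
[281.949  213.6287] (252, 183, 61, 62) (251, 182, 61, 63)
(array([0.4394, 0.1434]), array([0., 0.]))
```

>>> step_arm --increments '[[[-1.5,0.5,-15],[0,0,0]],[[-1,0.5,-25],[0,0,0]],[[0,0,-25],[0,0,0]],[[0,0,-18],[0,0,0]],[[0,0,-12],[0,0,0]],[[0,0,0],[0,0,0]],[[0,0,0],[0,0,0]],[[0,0,0],[0,0,0]]]'

```text
time: 12.07
eef_pos: [0.4397, 0.1438, 0.018]
tcp_rot: [1.0, -0.001, 0.001, -0.0]
contact_force: [0.8, -0.6, -0.1]
opening: 1.0
finger_force: 0.0
```

```bash
python3 st.py
```

```text
12.0667 [0.4397 0.1438 0.018 ] [ 0.0024  0.0002 -1.    ] [ 1.    -0.002] [ 0.0963  0.1213  2.2181 -0.      0.7999  1.6692] [ 0.8073 -0.6497 -0.0706] 0.9996439926671343 0.0
```

>>> step_arm --increments '[[[-0.4,-0.3,-7],[0,0,0]],[[0,0,-6],[0,0,0]],[[0,0,-1],[0,0,0]],[[0,0,0],[0,0,0]],[[0,0,0],[0,0,0]],[[0,0,0],[0,0,0]]]'

```text
time: 12.57
eef_pos: [0.4378, 0.1439, 0.0029]
tcp_rot: [1.0, -0.001, 0.0, -0.0]
contact_force: [-0.5, -0.0, 0.1]
opening: 1.001
finger_force: 0.0
```

>>> step_arm --increments '[[[0,0,0],[0,0,0]],[[0,0,0],[0,0,0]],[[0,0,0],[0,0,0]],[[0,0,0],[0,0,0]],[[0,0,0],[0,0,0]],[[0,0,0],[0,0,0]],[[0,0,0],[0,0,0]]]' --fingers -1 --grip_force 30

```text
time: 13.15
eef_pos: [0.438, 0.1439, 0.0031]
tcp_rot: [1.0, -0.001, 0.0, -0.0]
contact_force: [-1.8, -0.2, 4.2]
opening: 0.519
finger_force: 30.9
```

```bash
python3 st.py
```

```text
13.15 [0.438  0.1439 0.0031] [ 0.0007  0.0001 -1.    ] [ 1.     -0.0012] [ 0.0967  0.1508  2.2222 -0.      0.768   1.6687] [-1.7652 -0.1517  4.2376] 0.5189470720542488 30.915450404427247
```

>>> step_arm --increments '[[[0,0,5],[0,0,0]],[[0,0,25],[0,0,0]],[[5,-10,35],[0,0,0]],[[20,-30,35],[0,0,0]],[[22,-35,30],[0,0,0]],[[22,-37,15],[0,0,0]],[[22,-37,0],[0,0,0]],[[18,-30,0],[0,0,0]]]'

```text
time: 13.82
eef_pos: [0.5384, -0.0216, 0.137]
tcp_rot: [1.0, -0.001, 0.002, 0.001]
contact_force: [0.7, 1.0, 0.1]
opening: 0.519
finger_force: 30.9
```

>>> step_arm --increments '[[[8,-13,0],[0,0,0]],[[0,0,0],[0,0,0]],[[0,0,0],[0,0,0]],[[0,0,0],[0,0,0]],[[0,0,0],[0,0,0]]]'

```text
time: 14.23
eef_pos: [0.5434, -0.0307, 0.1342]
tcp_rot: [1.0, 0.0, -0.001, -0.0]
contact_force: [0.6, -0.6, -0.6]
opening: 0.517
finger_force: 30.9
```

```bash
python3 snap.py w6 wrist
```

```text
14.2333 [ 0.5434 -0.0307  0.1342] [[ 1.      0.0004 -0.0018]
 [ 0.0004 -1.      0.0008]
 [-0.0018 -0.0008 -1.    ]] [-0.243   0.1033  1.9774  0.0003  1.0628  1.3272]
```

View pics/w6.png

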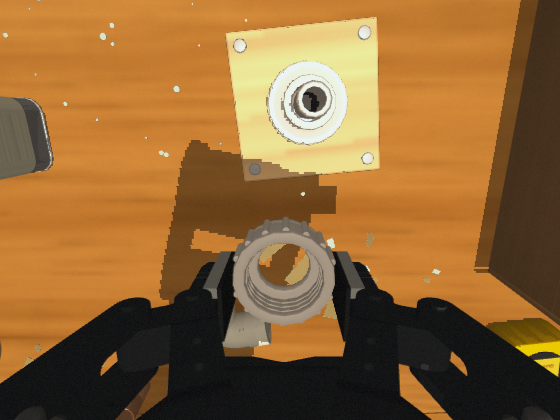

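The rosette sits flat on the flange round the pipe at (308,101). The nut is held level at (285,272).

>>> step_arm --increments '[[[10,-3,0],[0,0,0]],[[20,-5,0],[0,0,0]],[[20,-5,0],[0,0,0]],[[18,-4,-10],[0,0,0]],[[10,0,-10],[0,0,0]],[[0,0,-5],[0,0,0]],[[0,0,0],[0,0,0]],[[0,0,0],[0,0,0]]]'

```text
time: 14.95
eef_pos: [0.6218, -0.0486, 0.1093]
tcp_rot: [1.0, -0.0, -0.001, -0.0]
contact_force: [-0.1, -0.2, 0.4]
opening: 0.517
finger_force: 30.9
```

>>> step_arm --increments '[[[0,0,0],[0,0,0]],[[0,0,0],[0,0,0]],[[0,0,0],[0,0,0]],[[0,0,0],[0,0,0]]]'

```text
time: 15.28
eef_pos: [0.6226, -0.0493, 0.1106]
tcp_rot: [1.0, -0.001, 0.0, 0.0]
contact_force: [-0.2, -0.1, -1.3]
opening: 0.519
finger_force: 30.9
```

```bash
python3 st.py
```

```text
15.2833 [ 0.6226 -0.0493  0.1106] [ 0.001  -0.0003 -1.    ] [ 1.     -0.0012] [-0.2412  0.2988  1.7949 -0.      1.0469  1.3308] [-0.1565 -0.0651 -1.3311] 0.5194604226397139 30.91454726003576
```

>>> step_arm --increments '[[[-1.2,1.3,-5],[0,0,0]],[[0,0,-7],[0,0,0]],[[0,0,-5],[0,0,0]],[[0,0,0],[0,0,0]],[[0,0,0],[0,0,0]],[[0,0,0],[0,0,0]]]'

```text
time: 15.78
eef_pos: [0.6214, -0.048, 0.0927]
tcp_rot: [1.0, -0.001, -0.0, -0.0]
contact_force: [0.5, 0.5, -1.2]
opening: 0.518
finger_force: 30.9
```

>>> step_arm --increments '[[[0,0,-3],[0,0,0]],[[0,0,-3],[0,0,0]],[[0,0,-3],[0,0,0]],[[0,0,-3],[0,0,0]],[[0,0,0],[0,0,0]]]'

```text
time: 16.2
eef_pos: [0.6208, -0.0478, 0.0799]
tcp_rot: [1.0, -0.001, -0.001, -0.0]
contact_force: [0.1, -0.0, -0.6]
opening: 0.519
finger_force: 30.9
```

>>> step_arm --increments '[[[0.5,0,-5],[0,0,0]],[[0,0,-7],[0,0,0]],[[0,0,-7],[0,0,0]],[[0,0,-5],[0,0,0]],[[0,0,-1.5],[0,0,0]],[[0,0,0],[0,0,0]],[[0,0,0],[0,0,0]]]'

```text
time: 16.78
eef_pos: [0.6219, -0.0479, 0.0552]
tcp_rot: [1.0, -0.001, -0.0, -0.0]
contact_force: [-0.1, -0.5, -0.2]
opening: 0.518
finger_force: 30.9
```

>>> step_arm --increments '[[[0,0,-1],[0,0,0]],[[0,0,-1],[0,0,0]],[[0,0,-0.5],[0,0,0]],[[0,0,0],[0,0,0]]]'

```text
time: 17.12
eef_pos: [0.6219, -0.0479, 0.053]
tcp_rot: [1.0, -0.001, 0.0, 0.0]
contact_force: [0.7, 0.3, -0.1]
opening: 0.519
finger_force: 30.9
```

>>> step_arm --increments '[[[0,0,-1],[0,0,0]],[[0,0,-0.6],[0,0,0]],[[0,0,-0.3],[0,0,0]],[[0,0,0],[0,0,0]]]'

```text
time: 17.45
eef_pos: [0.6219, -0.0479, 0.0512]
tcp_rot: [1.0, -0.001, -0.0, -0.0]
contact_force: [-1.0, 0.6, 0.2]
opening: 0.522
finger_force: 31.0
```

>>> step_arm --increments '[[[0,0,0],[0,0,0]],[[0,0,0],[0,0,0]],[[0,0,0],[0,0,0]],[[0,0,5],[0,0,0]],[[0,0,15],[0,0,0]],[[0,0,30],[0,0,0]],[[0,0,40],[0,0,0]],[[0,0,40],[0,0,0]]]' --fingers 1

```text
time: 18.12
eef_pos: [0.6209, -0.0477, 0.1815]
tcp_rot: [1.0, -0.001, -0.001, -0.0]
contact_force: [1.3, 0.4, 0.6]
opening: 1.0
finger_force: 0.0
```

>>> step_arm --increments '[[[-5,10,25],[0,0,0]],[[-10,30,25],[0,0,0]],[[-12,35,20],[0,0,0]],[[-12,35,0],[0,0,0]],[[-12,30,0],[0,0,0]],[[-5,10,0],[0,0,0]],[[0,0,0],[0,0,0]],[[0,0,0],[0,0,0]]]'

```text
time: 18.78
eef_pos: [0.566, 0.1017, 0.251]
tcp_rot: [1.0, 0.0, 0.0, 0.0]
contact_force: [0.7, -1.2, 0.4]
opening: 1.002
finger_force: 0.0
```

>>> step_arm --increments '[[[0,0,0],[0,0,0]],[[0,0,0],[0,0,0]]]'

```text
time: 18.95
eef_pos: [0.5665, 0.1003, 0.2506]
tcp_rot: [1.0, -0.002, -0.0, 0.0]
contact_force: [-0.3, -0.2, 0.2]
opening: 1.001
finger_force: 0.0
```

```bash
python3 snap.py w7 wrist
```

```text
18.95 [0.5665 0.1003 0.2506] [[ 1.     -0.003  -0.0003]
 [-0.003  -1.     -0.0004]
 [-0.0003  0.0004 -1.    ]] [-0.0008  0.0533  1.8063 -0.0004  1.2823  1.5731]
```

View pics/w7.png

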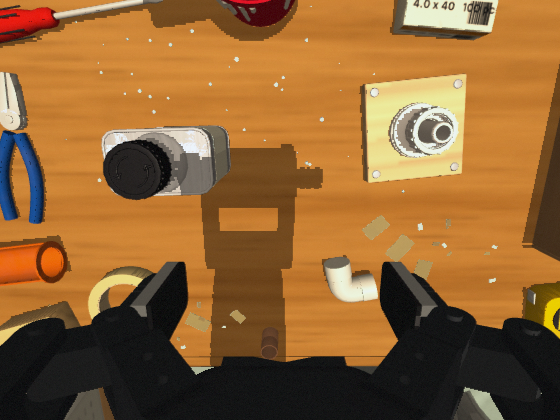

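>>> step_arm --increments '[[[5,20,0],[0,0,0]],[[5,30,0],[0,0,0]],[[5,20,0],[0,0,0]],[[0,0,0],[0,0,0]],[[0,0,0],[0,0,0]],[[0,0,0],[0,0,0]]]'

```text
time: 19.5
eef_pos: [0.5812, 0.1707, 0.2504]
tcp_rot: [1.0, -0.001, -0.0, 0.0]
contact_force: [0.8, 0.4, -0.4]
opening: 0.997
finger_force: 0.0
```

```bash
python3 snap.py w8 wrist
```

```text
19.5 [0.5812 0.1707 0.2504] [[ 1.     -0.0021 -0.0008]
 [-0.0021 -1.     -0.0006]
 [-0.0008  0.0006 -1.    ]] [ 0.1185  0.1216  1.7334 -0.0006  1.2874  1.6915]
```

The nut sits round the pipe on the rosette at (418,130). The cap top is at (133,168) on the tin.

```bash
python3 - <<'E'
from h import *
c=[(.0215,0),(.0215,.0245)];obs=[];x0=[.595,.21,.13]
for n in("w7","w8"):
    i,k=load(n);p=proj(k,[.595,.21,.145])
    m=(i.max(2)<75).astype(np.uint8);w=np.zeros_like(m);cv2.circle(w,tuple(int(v) for v in p),55,1,-1);m&=w
    m=cv2.morphologyEx(m,cv2.MORPH_OPEN,np.ones((5,5)))
    cs,_=cv2.findContours(m,cv2.RETR_EXTERNAL,cv2.CHAIN_APPROX_NONE);h=cv2.convexHull(max(cs,key=cv2.contourArea))
    obs.append((k,cent(h)));print(p,cent(h),cv2.boundingRect(h),cv2.boundingRect(hull(k,x0,c)))
    o=i.copy();cv2.polylines(o,[h],1,(0,0,255));cv2.polylines(o,[hull(k,fit(obs,c,x0,.13)[0].tolist()+[.13],c).astype(int)],1,(0,255,0))
print(fit(obs,c,x0),fit(obs,c,x0,.13))
# nut height check in w7: outer top ring silhouettes
i,k=load("w7")
for z in(.048,.055):print(z,cv2.boundingRect(hull(k,[.6227,-.048,z],[(.0225,0),(.0225,.02)])))
cv2.imwrite("pics/chk.png",np.hstack([cv2.resize(o[60:280,170:430],None,fx=1.5,fy=1.5),cv2.resize(i[90:173,380:470],(358,330))]))
E
```

```text
[140.9354 173.3771] [136.8589 168.9229] (103, 140, 68, 60) (106, 143, 70, 61)
[232.7904 191.5749] [229.1909 187.7346] (200, 159, 59, 59) (202, 161, 60, 61)
(array([0.5981, 0.2122, 0.1305]), array([ 0.0133, -0.061 , -0.0138,  0.0622])) (array([0.598 , 0.2123]), array([ 0.1108, -0.0437, -0.1115,  0.0368]))
0.048 (404, 107, 54, 48)
0.055 (406, 107, 56, 49)
```

View pics/chk.png

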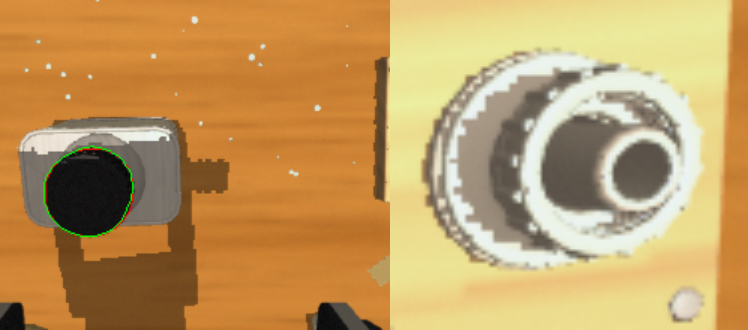

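The outline matches the cap, and the nut's edges agree with it being home on the rosette. The cap axis is at (0.598, 0.212).

>>> step_arm --increments '[[[6,15,0],[0,0,0]],[[8,20,-10],[0,0,0]],[[3,6,-20],[0,0,0]],[[0,0,-20],[0,0,0]],[[0,0,0],[0,0,0]],[[0,0,0],[0,0,0]],[[0,0,0],[0,0,0]],[[0,0,0],[0,0,0]]]'

```text
time: 20.22
eef_pos: [0.599, 0.2126, 0.2029]
tcp_rot: [1.0, -0.001, 0.002, -0.0]
contact_force: [0.3, -0.5, 0.4]
opening: 0.999
finger_force: 0.0
```

```bash
python3 st.py
```

```text
20.2167 [0.599  0.2126 0.2029] [ 0.0031  0.0006 -1.    ] [ 1.     -0.0018] [0.1816 0.2229 1.7064 0.     1.2091 1.7542] [ 0.3032 -0.4848  0.4091] 0.9987293885954793 0.0
```

>>> step_arm --increments '[[[-0.5,0,-15],[0,0,0]],[[0,-0.4,-20],[0,0,0]],[[0,0,-20],[0,0,0]],[[0,0,-13],[0,0,0]],[[0,0,-5],[0,0,0]],[[0,0,0],[0,0,0]],[[0,0,0],[0,0,0]],[[0,0,0],[0,0,0]]]'

```text
time: 20.88
eef_pos: [0.5986, 0.2125, 0.1297]
tcp_rot: [1.0, -0.001, 0.001, -0.0]
contact_force: [0.3, -0.4, 1.0]
opening: 0.999
finger_force: 0.0
```

```bash
python3 st.py
```

```text
20.8833 [0.5986 0.2125 0.1297] [ 0.0029  0.0005 -1.    ] [ 1.     -0.0012] [0.1816 0.2966 1.7589 0.     1.0831 1.7536] [ 0.3325 -0.3899  1.0014] 0.998865000200916 0.0
```

>>> step_arm --increments '[[[-0.6,-0.3,0],[0,0,0]],[[0,0,0],[0,0,0]],[[0,0,0],[0,0,0]],[[0,0,0],[0,0,0]],[[0,0,0],[0,0,0]],[[0,0,0],[0,0,0]],[[0,0,0],[0,0,0]],[[0,0,0],[0,0,0]]]' --fingers -1 --grip_force 60

```text
time: 21.55
eef_pos: [0.5972, 0.2123, 0.1287]
tcp_rot: [1.0, -0.001, 0.0, -0.0]
contact_force: [-1.0, 0.6, 5.4]
opening: 0.489
finger_force: 60.5
```

>>> step_arm --increments '[[[0,0,-1],[0,0,0]],[[0,0,-1],[0,0,0]],[[0,0,-1],[0,0,0]],[[0,0,-1],[0,0,0]],[[0,0,-0.7],[0,0,0]],[[0,0,0],[0,0,0]],[[0,0,0],[0,0,0]]]'

```text
time: 22.13
eef_pos: [0.5976, 0.2122, 0.125]
tcp_rot: [1.0, -0.001, 0.001, -0.0]
contact_force: [-3.3, -0.8, 9.0]
opening: 0.494
finger_force: 61.0
```

```bash
python3 st.py
```

```text
22.1333 [0.5976 0.2122 0.125 ] [ 0.0015  0.0004 -1.    ] [ 1.     -0.0011] [0.1814 0.3005 1.7634 0.0001 1.0761 1.7533] [-3.3016 -0.7526  8.9901] 0.49418901848879837 60.959251932799816
```

>>> step_arm --increments '[[[0,0,-0.6],[0,0,0]],[[0,0,-0.6],[0,0,0]],[[0,0,0],[0,0,0]],[[0,0,0],[0,0,0]],[[0,0,0],[0,0,0]]]'

```text
time: 22.55
eef_pos: [0.5977, 0.2122, 0.1242]
tcp_rot: [1.0, -0.001, 0.001, -0.0]
contact_force: [-4.0, 0.0, 10.9]
opening: 0.497
finger_force: 61.0
```

```bash
python3 st.py
```

```text
22.55 [0.5977 0.2122 0.1242] [ 0.0019  0.0004 -1.    ] [ 1.     -0.0011] [0.1814 0.3015 1.7637 0.     1.0744 1.7533] [-4.0169  0.027  10.8645] 0.49692785319416904 61.02560156956315
```

>>> step_arm --increments '[[[0,0,0],[0,0,0.06]],[[0,0,0],[0,0,0.08]],[[0,0,0],[0,0,0.08]],[[0,0,0],[0,0,0.08]],[[0,0,0],[0,0,0.08]],[[0,0,0],[0,0,0.08]],[[0,0,0],[0,0,0.08]],[[0,0,0],[0,0,0.08]]]'

```text
time: 23.22
eef_pos: [0.5985, 0.2124, 0.1246]
tcp_rot: [0.952, 0.306, 0.002, 0.0]
contact_force: [-1.0, -1.0, 9.9]
opening: 0.495
finger_force: 61.1
```

```bash
python3 st.py; python3 -c "
from h import *;print(readout.get_state()['wrist_torque'])"
```

```text
23.2167 [0.5985 0.2124 0.1246] [ 0.0043  0.0009 -1.    ] [0.8124 0.5831] [0.1814 0.3015 1.763  0.0001 1.0727 1.1296] [-1.0347 -1.0293  9.8794] 0.49544918579065345 61.081497967243195
[ 0.0241  0.2898 -0.0565]
```

Low torque and the press is still held, so I continue to about 82°.

>>> step_arm --increments '[[[0,0,0],[0,0,0.1]],[[0,0,0],[0,0,0.1]],[[0,0,0],[0,0,0.1]],[[0,0,0],[0,0,0.1]],[[0,0,0],[0,0,0.1]],[[0,0,0],[0,0,0.1]],[[0,0,0],[0,0,0.1]],[[0,0,0],[0,0,0.1]]]'

```text
time: 23.88
eef_pos: [0.5989, 0.2124, 0.1247]
tcp_rot: [0.757, 0.653, 0.002, 0.001]
contact_force: [-0.4, -0.6, 9.8]
opening: 0.497
finger_force: 61.1
```

>>> step_arm --increments '[[[0,0,0],[0,0,0.05]],[[0,0,0],[0,0,0]],[[0,0,0],[0,0,0]],[[0,0,2],[0,0,0]],[[0,0,2],[0,0,0]],[[0,0,2],[0,0,0]],[[0,0,2],[0,0,0]],[[0,0,0],[0,0,0]]]'

```text
time: 24.55
eef_pos: [0.5975, 0.212, 0.1304]
tcp_rot: [0.742, 0.67, 0.001, 0.001]
contact_force: [1.4, 1.1, 2.5]
opening: 0.492
finger_force: 60.7
```

```bash
python3 st.py; python3 -c "
from h import *;print(readout.get_state()['wrist_torque'])"
```

```text
24.55 [0.5975 0.212  0.1304] [ 0.0017  0.0001 -1.    ] [0.1018 0.9948] [ 0.1812  0.2939  1.7608 -0.0003  1.0851  0.2833] [1.3563 1.0584 2.4869] 0.4916938556712239 60.72945836931467
[ 0.0863 -0.1671 -0.0104]
```

>>> step_arm --increments '[[[0,0,2],[0,0,0]],[[0,0,2],[0,0,0]],[[0,0,2],[0,0,0]],[[0,0,2],[0,0,0]],[[0,0,0],[0,0,0]]]'

```text
time: 24.97
eef_pos: [0.5967, 0.2119, 0.1377]
tcp_rot: [0.742, 0.67, -0.0, -0.0]
contact_force: [0.4, 0.4, -0.3]
opening: 0.497
finger_force: 60.8
```

Free, with no weight of the tin on the wrist. Now lift to about 7.5 cm above the rim.

>>> step_arm --increments '[[[0,0,5],[0,0,0]],[[0,0,10],[0,0,0]],[[0,0,15],[0,0,0]],[[0,0,20],[0,0,0]],[[0,0,18],[0,0,0]],[[0,0,8],[0,0,0]],[[0,0,0],[0,0,0]],[[0,0,0],[0,0,0]]]'

```text
time: 25.63
eef_pos: [0.5969, 0.212, 0.2144]
tcp_rot: [0.742, 0.67, 0.0, 0.0]
contact_force: [0.3, 0.9, -1.2]
opening: 0.493
finger_force: 60.9
```

>>> step_arm --increments '[[[0,0,0],[0,0,0]],[[0,0,0],[0,0,0]],[[0,0,0],[0,0,0]],[[0,0,0],[0,0,0]],[[0,0,0],[0,0,0]],[[0,0,0],[0,0,0]]]'

```text
time: 26.13
eef_pos: [0.5968, 0.212, 0.2136]
tcp_rot: [0.742, 0.67, -0.0, -0.0]
contact_force: [0.1, 0.3, 0.5]
opening: 0.497
finger_force: 60.9
```

```bash
python3 st.py; python3 - <<'E'
from h import *
a=cams.read_camera("scene")[:,:,::-1];b=cams.read_camera("top")[:,:,::-1]
cv2.imwrite("pics/end.png",np.hstack([cv2.resize(a[180:350,160:310],(400,453)),cv2.resize(b[150:250,160:260],(380,453))]))
E
```

```text
26.1333 [0.5968 0.212  0.2136] [-0.0006 -0.0001 -1.    ] [0.1018 0.9948] [ 0.1813  0.2107  1.7006 -0.      1.2309  0.2833] [0.0997 0.3248 0.4903] 0.4971484705326986 60.87820761837065
```

View pics/end.png

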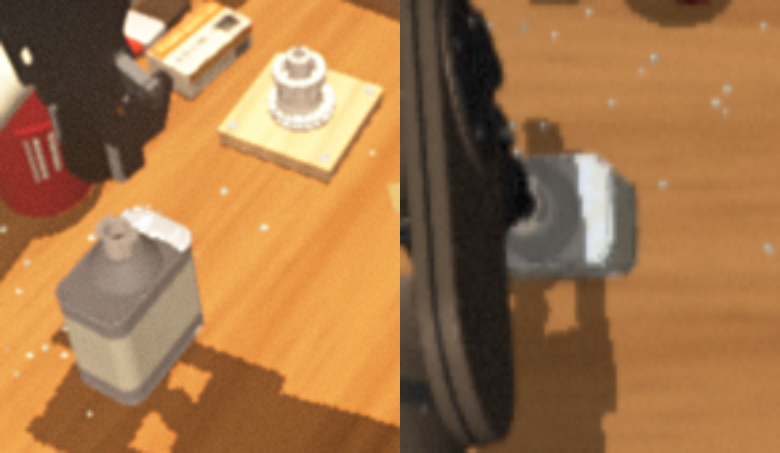

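The left crop shows the open neck at (117,235), the tin upright, and the nut on the rosette round the pipe at (300,85). The cap is held in the gripper. Handing in.

```bash
python3 -c "
from plant import sign_off
print(sign_off())"
```

```text
the job is handed in; nothing more can be done
None
```

I handed the job in after 26 s of robot time: the rosette and nut are home on the pipe, and the tin is open and standing with the cap held about 7 cm above its neck; no verdict was returned, and I viewed 11 pictures, one over the limit of 10.

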